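Put the drill's cutters and chuck spanner away

TASK

Put the drilling kit away. Move the two straight cutters from the aluminium loading block into the holes of the wooden graded rack that match their diameters, standing fully down, and push the chuck spanner's eye past the sprung gate of the snap hook so that it hangs on the hook with the gate closed again. Leave the two cone-headed countersinks in the block, the cutters already in the rack and everything else on the bench where they are.

Things in the scene. Friction and masses are not known exactly. Their poses are not given: they have to be found in the camera images.
- rack: graded wooden rack, a fixed light wood block 55 x 200 mm, 55 mm high, with one row of five upright holes along its y axis, 36 mm apart, from smallest (-y end) to largest (+y end); origin at the centre of its underside, z up
- rack_hole0 (a point): mouth centre, at the rack's top face, of the rack's hole for the 12 mm cutter (hole diameter 14 mm, 45 mm deep); taken
- rack_hole1 (a point): mouth centre, at the rack's top face, of the rack's hole for the 15 mm cutter (hole diameter 17 mm, 45 mm deep); empty
- rack_hole2 (a point): mouth centre, at the rack's top face, of the rack's hole for the 18 mm cutter (hole diameter 20 mm, 45 mm deep); empty, its cutter is elsewhere
- rack_hole3 (a point): mouth centre, at the rack's top face, of the rack's hole for the 21 mm cutter (hole diameter 23 mm, 45 mm deep); empty
- rack_hole4 (a point): mouth centre, at the rack's top face, of the rack's hole for the 24 mm cutter (hole diameter 26 mm, 45 mm deep); taken
- block: loading block, a fixed aluminium block 176 x 50 mm, 32 mm high, with four equal sockets (8 mm wide, 22 mm deep) in a row along its x axis at x = -66, -22, 22 and 66 mm; origin at the centre of its underside, z up
- cutter15: plain steel straight cutter, upright; origin at the pilot's tip, z up its axis. From the tip: pilot 7 mm wide, 18 mm long; body 15 mm in diameter, 80 mm long, its shoulder bevelled 2.3 mm in, 3 mm up; shank 9 mm wide, 25 mm long. About 110 g. Starts in a socket of the loading block, shoulder on the block's top. Home in the rack its tip stands on the hole's floor, 10 mm above the table
- cutter21: plain steel straight cutter, upright; origin at the pilot's tip, z up its axis. From the tip: pilot 7 mm wide, 18 mm long; body 21 mm in diameter, 80 mm long, its shoulder bevelled 2.3 mm in, 3 mm up; shank 9 mm wide, 25 mm long. About 210 g. Starts in a socket of the loading block, shoulder on the block's top. Home in the rack its tip stands on the hole's floor, 10 mm above the table
- spanner: flat steel chuck spanner lying on the table, 9 mm thick, about 120 g; origin under the middle of its shank, x along it towards the eye, z up. Shank 12 mm wide, x = -37 to 38 mm; two-pronged jaw 30 mm wide at the -x end (to x = -66 mm); a round hanging eye, in the spanner's plane, at the +x end
- spanner_eye (a point): centre of the spanner's eye, 55 mm along x from the spanner's origin and 4.5 mm above its underside; the eye is a ring of 7 mm round bar, hole 22 mm, outside 36 mm
- snap_hook: steel snap hook fixed upright on a grey base plate (75 x 60 x 8 mm), mouth upward; origin at table level midway between spine and nose, z up, -x towards the nose. Spine: 9 mm bar at x = 16 mm, top 107 mm high. Nose: 7 mm upright bar at x = -16 mm, top 94 mm high, joined to the spine by a U bend (lowest inside 42 mm high)
- hook_nose (a point): top of the snap hook's nose, 94 mm above the table
- hook_bowl (a point): point on the nose's axis, 50 mm above the table, about where the eye's centre lies once inside
- gate (a joint): sprung gate, a 5 mm bar closing the hook's mouth, pivoted on the spine 85 mm above the table and reaching to the nose: 0 = closed (level), grows as it swings down and in, to 1.25 rad. An eye lowered level over the nose pushes it in (1 to 3 N) and is past it when the eye's centre is about 50 mm above the table; the gate then springs back
- countersink_a: cone-headed countersink with a pilot, in a socket of the loading block (head 28 mm wide, top 69 mm above the block); stays there
- countersink_b: a second countersink like the first; stays there
- cutter12: 12 mm straight cutter, already home in the rack's first hole (top 133 mm above the table); stays there
- cutter24: 24 mm straight cutter, already home in the rack's last hole (top 133 mm above the table); stays there
- flask: white drinking flask, 72 mm wide, 230 mm high, on the right; origin under its centre
- tin: small aluminium tin, 44 mm wide, 35 mm high; origin under its centre
- tape_roll: cardboard roll lying flat, 70 mm wide, 22 mm high; origin under its centre
- mug: white mug, 76 mm wide, 90 mm high, on the right; origin under its centre
- screwdriver: screwdriver lying near the robot, on its right
Mind the look-alikes: they are no part of the job. What is shaped like the spanner but red is not meant.

How it is judged:
At the end, for the whole second after the job is handed in: Both cutters upright (0.12 rad) in their own holes, 5 mm from centre, tip within 4.5 mm of the floor. Spanner's eye inside the snap hook: centre 30 to 76 mm high, within 14 mm outward, 16 mm inward and 12 mm sideways of the nose's axis; gate closed (under 0.1 rad). All at rest (horizontal distance between cutter15 and rack_hole1 below 0.005 m and z of each of cutter15, cutter21 in the frame of rack below 0.0145 m and angle between each of cutter15, cutter21's own z axis and vertical below 0.12 rad and linear speed of each of cutter15, cutter21 below 0.02 m/s and horizontal distance between cutter21 and rack_hole3 below 0.005 m and x of spanner_eye in the frame of snap_hook between -0.03 and 0 m and y of spanner_eye in the frame of snap_hook between -0.012 and 0.012 m and z of spanner_eye in the frame of snap_hook between 0.03 and 0.076 m and value of joint gate below 0.1 rad and linear speed of spanner below 0.03 m/s); the robot touches nothing.
It fails at once if a countersink in the block or a cutter already in the rack is shifted by more than 20 mm (distance of any of countersink_a, countersink_b, cutter12, cutter24 from where it was at the start of the episode above 0.02 m).
It fails at once if the flask, tin, roll, mug or screwdriver is shifted by more than 30 mm (distance of any of flask, tin, tape_roll, mug, screwdriver from where it was at the start of the episode above 0.03 m).
It also fails if it takes over 72 s, if anything falls off the work surface, if the arm or the gripper's body presses on something with over 40 N, if the wrist force passes 120 N, or if a joint passes its speed limit or range.

ROBOT

A 6-joint arm with a two-finger parallel gripper is mounted at the origin on the work surface. World frame = base frame: x ahead of the robot, y to its left, z up, the work surface at z = 0. Lengths are in m, angles in rad, forces in N, time in s.
With the tool pointing down it reaches from about 0.25 to 0.85 m from the base axis. Payload 12.5 kg.
Tool frame: the origin (TCP) lies midway between the tips of the shut fingers; the grasp point (between the pads) lies tcp_to_grasp behind it (tcp_to_grasp is the distance from the TCP to the grasp point, in m); z points along the fingers, y is the line along which they close (so a half turn about z gives the same grasp; the last joint's range is limited). The gripper opens to 93 mm and grips with 3 to 60 N. Pads are 15 mm wide; open, the fingers measure 128 mm over their backs; the gripper's body (75 mm by 188 mm) begins 65 mm behind the grasp point.
Start: joints at [-1.392, 0.351, 1.652, -0, 1.139, -0.085], TCP at [0.143, -0.531, 0.219] pointing down, gripper open.
Joint ranges: [-2.75, 2.75], [-0.79, 2.1], [0.01, 2.65], [-1.57, 4.71], [0.07, 3.14], [-2.87, 2.87]. Speed limits (rad/s): [2.22, 2.22, 2.79, 3.14, 3.14, 3.14].

INTERFACE

Orientations are given as a unit quaternion [w, x, y, z].
In Python, from cell import read_state, read_camera, job_done, tcp_to_grasp gives the robot as it stands.
- The arm moves only by the tool carry_out, never from a script. Its argument "commands" is a list of rows, each a list of 5 numbers: the closure in counts, from 0 (fully open) to 255 (shut), then the shift along the tool's x, y, z in mm, then the turn about the tool's z in degrees. In form: [[hand, dx, dy, dz, yaw], ...]. A call has 1 to 12 rows; each row is the pose to reach, as a shift and turn from the pose commanded when the call began, along the tool's axes at that moment; what a row does not reach only later rows make up. A row lasts 1/8 s, in which the tool goes at most 62.5 mm and 10.7 degrees, less where a joint would pass 70% of its speed; a pose out of reach is approached as far as the arm can. A call with a gripper value outside its range is refused whole. The fingers move at their own pace and stop on an object; "grip_force" is the grip in N (left out, the last holds). Time passes only in rows, so rows that repeat a pose let the fingers close. It gives the time, the measured TCP pose, the force, the opening and the grip force at its end, in the units of the state.
- read_state(): the state, without advancing time (a new reading comes with each control period).
- read_camera(name): name is "scene" or "top"; returns a dict with "frame" (400x640x3 uint8, red, green, blue), "depth" (400x640 float32, m along the optical axis (not along the pixel's ray), 0 where there is no reading), "fovy" (degrees; the focal length in pixels is half the picture's height over the tangent of half this angle, whatever the lens; pixels are square), "cx", "cy" (the principal point, pixels), "xyz" and "orientation" of the camera in the world. Camera axes: x right, y down, z forward; pixel columns grow to the right and rows downward; lengths in m; the calibration is good to about 2 mm. A picture is of the moment at which its call begins.
- job_done(): hands the job in; it is judged then, once.
The state is a dict: "time": time; "qpos": joint angles; "dq": joint speeds; "tau": joint torques, N m; "eef_pos": TCP position; "ee_rot": TCP orientation; "wrist_force": force on the tool from outside, world axes, zero at the start; "torque": the same for the moment, N m; "opening": finger opening in m; "gripper_force": force on a finger pad.
Only numpy, scipy, OpenCV 4.12 (cv2) and the standard library are available. Lean on these libraries where they do the work, as an engineer would, in place of code of your own. Each camera call takes 0.05 s, during which the arm holds its last target. There are 200 camera calls.

## Working session

There is one attempt and no reset: what is moved stays moved. The work goes in short steps, Python scripts to look and compute and a tool call to move; the robot and the scene stay as the last step left them, time stands still between calls to the robot, and variables do not carry over. Pictures are saved under pics/ and viewed, at most 10 in all, crops included, and the job is handed in when it is done.

Besides the shell and the picture viewer there is one more tool, called after ">>>" as name([rows], argument=value, ...), one row to a line, values as JSON. carry_out: Moves the arm, as the interface text tells. Its arguments: {"type":"object","properties":{"commands":{"type":"array"},"grip_force":{"type":"number"}},"required":["commands"]}

```bash
mkdir -p pics; ls; cat > h.py <<'E'
import numpy as np, cv2
from cell import read_state, read_camera, job_done, tcp_to_grasp
from scipy.spatial.transform import Rotation as R
def rot(q): return R.from_quat([q[1],q[2],q[3],q[0]]).as_matrix()
def cam(n):
    c=read_camera(n); c['f']=200/np.tan(np.radians(c['fovy'])/2); c['R']=rot(c['orientation']); return c
def ray(c,u,v): return c['R']@np.array([(u-c['cx'])/c['f'],(v-c['cy'])/c['f'],1])
def onz(c,u,v,z):
    d=ray(c,u,v); p=np.array(c['xyz']); return p+d*(z-p[2])/d[2]
def cloud(c):
    v,u=np.mgrid[:400,:640]; d=c['depth']
    P=np.stack([(u-c['cx'])/c['f']*d,(v-c['cy'])/c['f']*d,d],-1)@c['R'].T+np.array(c['xyz'])
    P[d==0]=np.nan; return P
def proj(c,p):
    q=c['R'].T@(np.array(p)-np.array(c['xyz'])); return c['cx']+c['f']*q[0]/q[2], c['cy']+c['f']*q[1]/q[2]
E
python3 - <<'E'
from h import *
s=read_state(); print({k:np.round(v,3) for k,v in s.items()}, tcp_to_grasp)
for n in('top','scene'):
    c=cam(n); print(n,c['xyz'],c['orientation'],c['fovy'],c['cx'],c['cy'])
    cv2.imwrite(f'pics/{n}0.png',cv2.resize(c['frame'][:,:,::-1],(800,500)))
    np.savez(n+'0.npz',**{k:v for k,v in c.items()})
E
```

```text
pics
{'time': np.float64(0.0), 'qpos': array([-1.392,  0.351,  1.652, -0.   ,  1.139, -0.085]), 'dq': array([-0.   , -0.001,  0.   , -0.001,  0.001, -0.001]), 'tau': array([ 1.0000e-03, -4.9732e+01, -2.8525e+01,  7.0000e-02,  2.6000e-02,
       -0.0000e+00]), 'eef_pos': array([ 0.143, -0.531,  0.218]), 'ee_rot': array([-0.001,  0.991,  0.131, -0.   ]), 'wrist_force': array([ 0.406, -0.242, -0.594]), 'torque': array([-0.022,  0.002, -0.015]), 'gripper_force': np.float64(0.0), 'opening': np.float64(0.093)} 0.0188
top [ 0.34401809 -0.0677049   1.20845553] [ 0.06411315 -0.6950457   0.71326364 -0.06368643] 52.29735486924452 319.9601976621075 189.279045726873
scene [1.13489358 0.44679535 0.69608696] [-0.17703713  0.36584972  0.81872041 -0.40559675] 48.44298714479098 313.22243297065296 202.0899445574544
```

View pics/top0.png

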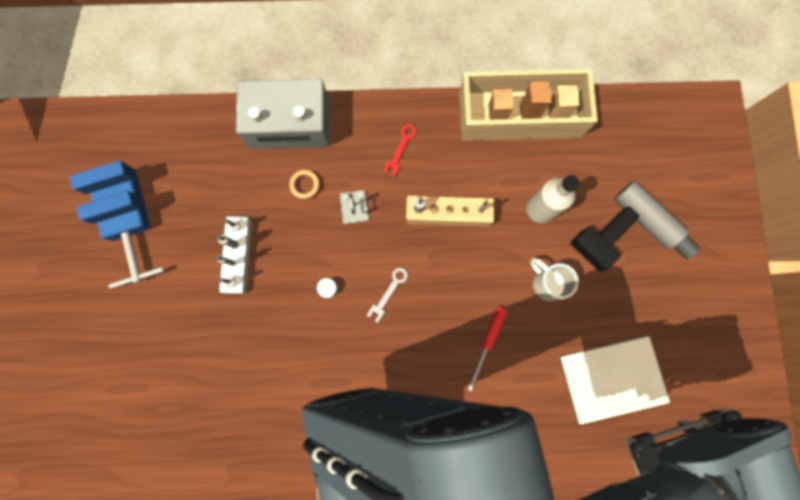

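View pics/scene0.png

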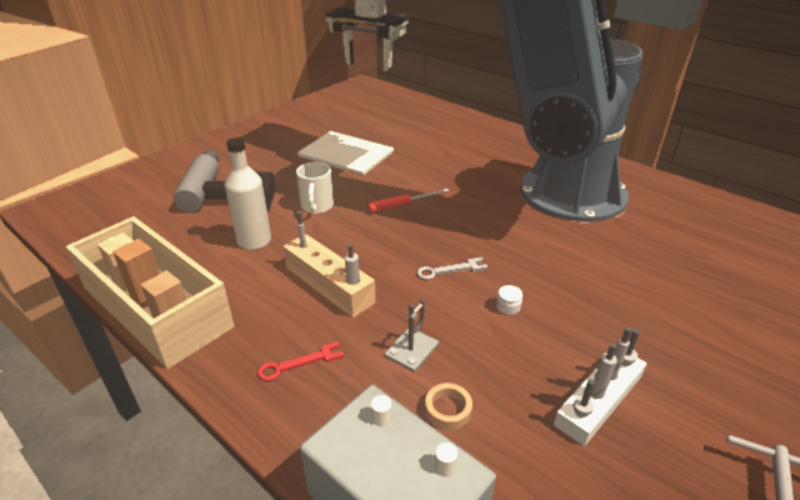

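Candidates (native top px): grey spanner (310,236) versus red look-alike (320,120), so grey. The four tools in the block at (188,178), (184,193), (182,208) and (186,225) are two straight cutters and two cone heads. Rack ends at (336,165) and (387,165) are taken. Hook at (284,166).

```bash
python3 - <<'E'
from h import *
T=dict(np.load('top0.npz'));S=dict(np.load('scene0.npz'))
def crop(c,x0,y0,w,h,W,H): return cv2.resize(c['frame'][y0:y0+h,x0:x0+w,::-1],(W,H),interpolation=cv2.INTER_CUBIC)
a=np.vstack([np.hstack([crop(S,430,250,100,110,400,300),crop(S,220,160,130,110,400,300)]),
 np.hstack([crop(T,165,165,50,75,267,300),crop(T,262,145,50,40,266,300),crop(T,315,145,90,45,267,300)])])
cv2.imwrite('pics/crop1.png',a)
def comp(mask,name,amin=15):
    n,l,st,ce=cv2.connectedComponentsWithStats(mask.astype(np.uint8))
    for i in range(1,n):
        if st[i,4]>=amin: yield l==i,ce[i],st[i]
for n,c in(('T',T),('S',S)):
    P=cloud(c)
    np.save(n+'P.npy',P)
    ok=(P[...,0]>.2)&(P[...,0]<.8)&(P[...,1]>-.35)&(P[...,1]<.5)
    for m,ce,st in comp(ok&(P[...,2]>.012),n,25):
        Q=P[m]; print(n,ce.round(1),st[4],'min',np.percentile(Q,3,0).round(3),'max',np.percentile(Q,97,0).round(3))
# top-plane fits
P=np.load('TP.npy')
hsv=cv2.cvtColor(T['frame'],cv2.COLOR_RGB2HSV)
for nm,(u0,u1,v0,v1),(za,zb) in(('block',(160,220,160,245),(.025,.04)),('rack',(315,405,145,190),(.048,.062))):
    m=np.zeros((400,640),bool); m[v0:v1,u0:u1]=1
    m&=(P[...,2]>za)&(P[...,2]<zb)
    print(nm,np.median(P[m],0).round(4),[np.round(x,4) for x in cv2.minAreaRect((P[m][:,:2]).astype(np.float32))],m.sum())
u0,u1,v0,v1=285,335,205,265
m=np.zeros((400,640),bool); m[v0:v1,u0:u1]=1; m&=(hsv[...,1]<90)&(hsv[...,2]>110)
for mm,ce,st in comp(m,'sp',10):
    v,u=np.nonzero(mm); Q=np.array([onz(T,a,b,.009) for a,b in zip(u,v)])
    print('spanner',ce,st, Q.mean(0).round(4)); 
    cc,e,vt=np.linalg.svd(Q[:,:2]-Q[:,:2].mean(0),full_matrices=False); t=(Q[:,:2]-Q[:,:2].mean(0))@vt[0]; print(vt[0],t.min(),t.max(),e/np.sqrt(len(t)))
E
```

```text
T [226.4 110.5] 901 min [0.792 0.108 0.016] max [0.799 0.293 0.11 ]
T [242.6 147.7] 232 min [0.663 0.129 0.014] max [0.727 0.193 0.027]
T [280.  161.9] 80 min [0.61  0.036 0.012] max [0.667 0.064 0.106]
T [359.2 168.5] 1449 min [ 0.586 -0.279  0.017] max [ 0.645 -0.091  0.11 ]
T [186.7 203.5] 1233 min [0.445 0.294 0.017] max [0.609 0.344 0.117]
T [260.9 230.3] 184 min [0.425 0.086 0.02 ] max [0.462 0.123 0.04 ]
T [392.2 268.7] 370 min [ 0.218 -0.302  0.013] max [ 0.383 -0.222  0.028]
T [349.4 355. ] 12662 min [ 0.206 -0.178  0.318] max [0.266 0.053 0.778]
S [444.8  61.1] 8369 min [ 0.213 -0.072  0.21 ] max [0.249 0.099 0.462]
S [316.8 160.7] 274 min [ 0.226 -0.3    0.013] max [ 0.388 -0.226  0.026]
S [264.  216.1] 2452 min [ 0.594 -0.277  0.015] max [ 0.65  -0.086  0.112]
S [407.6 238.6] 330 min [0.43  0.087 0.013] max [0.466 0.124 0.037]
S [331.7 256.5] 286 min [0.613 0.036 0.018] max [0.65  0.047 0.104]
S [482.4 309.9] 2748 min [0.459 0.295 0.016] max [0.616 0.345 0.125]
S [358.7 323.6] 626 min [0.667 0.129 0.013] max [0.731 0.193 0.024]
S [361.6 354.2] 111 min [0.797 0.162 0.107] max [0.8   0.296 0.11 ]
S [587.2 352.4] 74 min [0.492 0.483 0.027] max [0.502 0.5   0.036]
block [0.5248 0.3129 0.0328] [array([0.5287, 0.3213]), array([0.0522, 0.1759]), np.float64(87.1068)] 756
rack [ 0.6134 -0.1931  0.0552] [array([ 0.6178, -0.1845]), array([0.1987, 0.0572]), np.float64(86.2715)] 1071
spanner [309.66666667 235.55270655] [294 214  32  44 351] [ 0.4266 -0.0362  0.009 ]
[-0.83317247  0.55301324] -0.0728395282176321 0.06756942343922509 [0.04280269 0.00873803]
```

View pics/crop1.png

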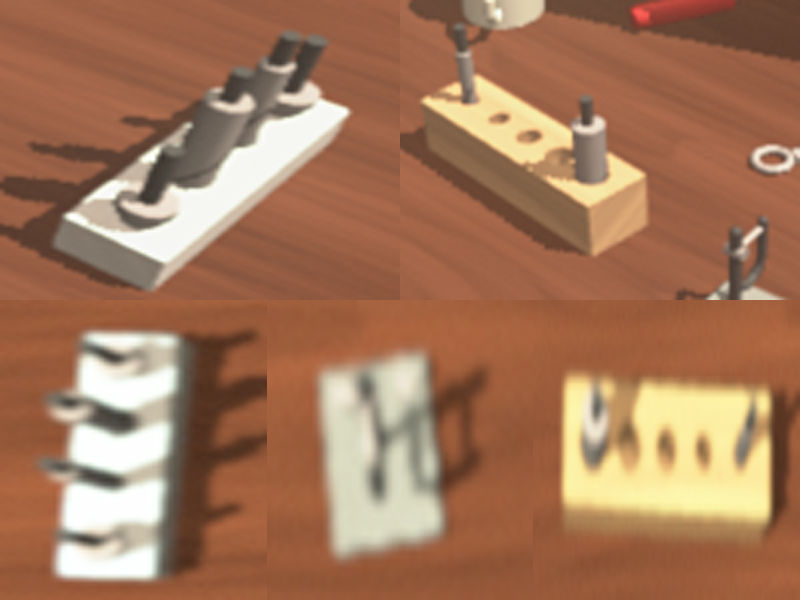

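The crop shows the big cutter21 in the block at the second socket from the far (+x) end, and cutter15 next to it towards the robot, with cone heads at both ends. Rack holes 1–3 are empty. The hook needs a finer look to tell spine from nose.

```bash
python3 - <<'E'
from h import *
T=dict(np.load('top0.npz'));S=dict(np.load('scene0.npz'))
for n,c in(('T',T),('S',S)):
    P=np.load(n+'P.npy')
    reg=(P[...,0]>.57)&(P[...,0]<.70)&(P[...,1]>.0)&(P[...,1]<.1)
    for a,b in((.02,.05),(.05,.075),(.075,.088),(.088,.097),(.098,.12)):
        m=reg&(P[...,2]>a)&(P[...,2]<b)
        if m.any(): print(n,'hook',a,b,m.sum()); print(P[m][:: max(1,m.sum()//8)].round(3).tolist())
    # hook base plate
    m=reg&(P[...,2]>.004)&(P[...,2]<.0115)
    hsv=cv2.cvtColor(c['frame'],cv2.COLOR_RGB2HSV); m&=(hsv[...,1]<80)
    print(n,'base',m.sum(),np.median(P[m],0),cv2.minAreaRect(P[m][:,:2].astype(np.float32)))
    reg=(P[...,0]>.42)&(P[...,0]<.63)&(P[...,1]>.27)&(P[...,1]<.37)
    for a,b in((.125,.145),(.095,.12),(.05,.09)):
      m=reg&(P[...,2]>a)&(P[...,2]<b)
      k,l,st,ce=cv2.connectedComponentsWithStats(m.astype(np.uint8))
      for i in range(1,k):
        Q=P[l==i]; print(n,'block',a,st[i,4],Q.min(0).round(3),Q.max(0).round(3),Q.mean(0).round(4))
    for nm,x0,x1,y0,y1,za,zb in(('block',.4,.66,.27,.37,.027,.037),('rack',.56,.67,-.3,-.07,.051,.06)):
      m=(P[...,0]>x0)&(P[...,0]<x1)&(P[...,1]>y0)&(P[...,1]<y1)&(P[...,2]>za)&(P[...,2]<zb)
      print(n,nm,m.sum(),P[m][:,2].mean(),cv2.minAreaRect(P[m][:,:2].astype(np.float32)))
E
```

```text
T hook 0.02 0.05 12
[[0.641, 0.04, 0.048], [0.646, 0.038, 0.027], [0.637, 0.039, 0.049], [0.644, 0.039, 0.024], [0.636, 0.04, 0.044], [0.641, 0.039, 0.023], [0.634, 0.04, 0.04], [0.629, 0.04, 0.047], [0.626, 0.04, 0.045], [0.627, 0.037, 0.042], [0.624, 0.037, 0.039], [0.62, 0.037, 0.046]]
T hook 0.05 0.075 10
[[0.643, 0.047, 0.061], [0.64, 0.04, 0.073], [0.643, 0.038, 0.061], [0.641, 0.041, 0.06], [0.642, 0.039, 0.052], [0.61, 0.04, 0.074], [0.612, 0.035, 0.065], [0.611, 0.041, 0.061], [0.611, 0.039, 0.061], [0.612, 0.036, 0.055]]
T hook 0.075 0.088 13
[[0.648, 0.05, 0.088], [0.65, 0.036, 0.081], [0.646, 0.036, 0.085], [0.643, 0.036, 0.086], [0.642, 0.039, 0.079], [0.637, 0.041, 0.087], [0.631, 0.039, 0.085], [0.626, 0.042, 0.082], [0.626, 0.039, 0.083], [0.622, 0.039, 0.085], [0.619, 0.039, 0.087], [0.611, 0.036, 0.083], [0.609, 0.037, 0.078]]
T hook 0.088 0.097 22
[[0.647, 0.038, 0.092], [0.645, 0.038, 0.089], [0.641, 0.044, 0.093], [0.642, 0.038, 0.089], [0.639, 0.044, 0.088], [0.633, 0.041, 0.089], [0.626, 0.041, 0.092], [0.621, 0.041, 0.092], [0.615, 0.041, 0.093], [0.612, 0.041
[... 3035 characters left out ...]
517 0.3186 0.1329]
S block 0.095 31 [0.457 0.318 0.096] [0.468 0.327 0.102] [0.4639 0.3228 0.0995]
S block 0.095 96 [0.501 0.313 0.095] [0.515 0.328 0.12 ] [0.5104 0.3215 0.1073]
S block 0.095 160 [0.543 0.309 0.095] [0.563 0.329 0.12 ] [0.5553 0.3196 0.1075]
S block 0.095 36 [0.587 0.311 0.095] [0.6   0.321 0.102] [0.5952 0.3163 0.0998]
S block 0.05 611 [0.45  0.303 0.05 ] [0.608 0.337 0.09 ] [0.546  0.3209 0.066 ]
S block 1169 0.03154762569282165 ((0.5284448862075806, 0.31937235593795776), (0.050552770495414734, 0.17946283519268036), 86.91402435302734)
S rack 1084 0.054458884601054525 ((0.6181049942970276, -0.18578273057937622), (0.20376789569854736, 0.0582602433860302), 86.43476104736328)
```

```bash
cat >> h.py <<'E'
def goal(x,y,z,psi,s=None):
    "TCP target -> shift in tool axes (mm), yaw (deg); psi = heading of tool x"
    s=s or read_state(); M=rot(s['ee_rot']); d=M.T@(np.array([x,y,z])-s['eef_pos'])*1000
    p=np.degrees(np.arctan2(M[1,0],M[0,0])); w=(p-psi+180)%360-180
    print('t',round(float(s['time']),2),'pos',np.round(s['eef_pos'],4),'psi',round(p,1),'F',np.round(s['wrist_force'],1),'open',round(float(s['opening']),4),'-> d',d.round(1),'yaw',round(w,1))
E
python3 -c "
from h import *
goal(.426,-.036,.10,-33.6)"
```

```text
t 0.1 pos [ 0.1434 -0.5307  0.2182] psi 15.1 F [-1.1 -0.6  0. ] open 0.093 -> d [ 401.8 -403.7  118.6] yaw 48.7
```

>>> carry_out([
  [120,40,-40,10,9],
  [120,80,-80,20,18],
  [120,125,-125,35,27],
  [120,170,-170,50,36],
  [120,215,-215,60,44],
  [120,260,-260,75,48.7],
  [120,305,-305,90,48.7],
  [120,350,-350,105,48.7],
  [120,401.8,-403.7,118.6,48.7],
  [120,401.8,-403.7,118.6,48.7],
  [120,401.8,-403.7,118.6,48.7],
], grip_force=40)

```text
time: 1.48
eef_pos: [0.4263, -0.0349, 0.0995]
ee_rot: [0.0, 0.958, -0.287, -0.001]
wrist_force: [-1.0, -1.3, 0.5]
opening: 0.0494
gripper_force: 0.0
```

```bash
python3 - <<'E'
from h import *
goal(.426,-.036,.02,-33.6)
c=cam('scene'); cv2.imwrite('pics/s1.png',cv2.resize(c['frame'][100:300,260:500,::-1],(720,600)))
E
```

```text
t 1.48 pos [ 0.4263 -0.0349  0.0995] psi -33.4 F [-1.  -1.3  0.5] open 0.0494 -> d [ 0.5  1.1 79.5] yaw 0.2
```

View pics/s1.png

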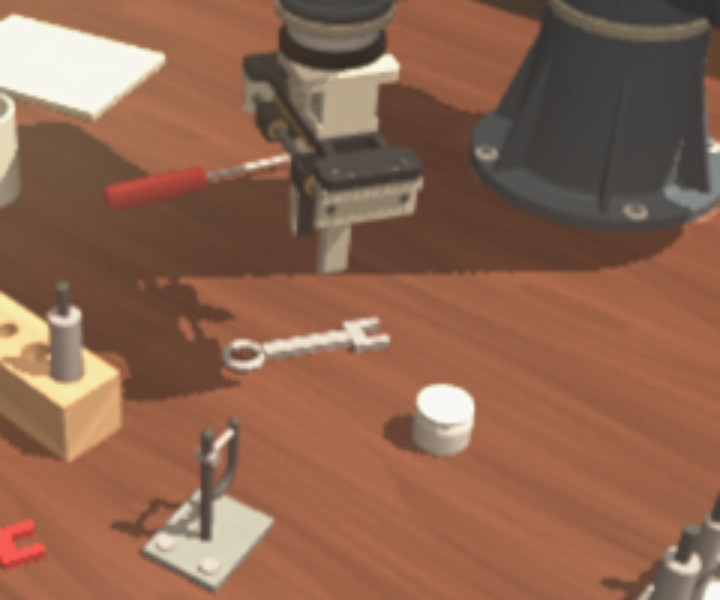

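The gripper stands over the spanner's shank at (310,345), clear of the screwdriver and tin. Next I go down and grip.

>>> carry_out([
  [120,0.5,1,40,0],
  [120,0.5,1,75,0],
  [120,0.5,1,88,0],
  [120,0.5,1,94,0],
  [120,0.5,1,96.5,0],
  [120,0.5,1,96.5,0],
  [255,0.5,1,96.5,0],
  [255,0.5,1,96.5,0],
  [255,0.5,1,96.5,0],
  [255,0.5,1,96.5,0],
], grip_force=45)

```text
time: 2.78
eef_pos: [0.4259, -0.0375, 0.0036]
ee_rot: [-0.0, 0.957, -0.289, 0.0]
wrist_force: [-0.5, 0.1, -0.4]
opening: 0.0136
gripper_force: 0.0
```

>>> carry_out([
  [255,0,0,0,0],
  [255,0,0,0,0],
  [255,0,0,0,0],
  [255,0,0,-15,0],
  [255,0,0,-60,0],
  [255,0,0,-110,0],
  [255,0,0,-150,0],
  [255,0,0,-150,0],
  [255,0,0,-150,0],
], grip_force=45)

```text
time: 3.9
eef_pos: [0.4253, -0.0374, 0.1532]
ee_rot: [0.0, 0.957, -0.289, -0.0]
wrist_force: [-0.0, -0.4, -1.4]
opening: 0.0112
gripper_force: 45.0
```

```bash
python3 - <<'E'
from h import *
s=read_state(); print(s['opening'],s['gripper_force'],s['eef_pos'])
for n in('top','scene'):
  c=cam(n); P=cloud(c)
  hsv=cv2.cvtColor(c['frame'],cv2.COLOR_RGB2HSV)
  m=(P[...,2]>.125)&(P[...,2]<.185)&(np.hypot(P[...,0]-s['eef_pos'][0],P[...,1]-s['eef_pos'][1])<.1)
  k,l,st,ce=cv2.connectedComponentsWithStats(m.astype(np.uint8))
  for i in range(1,k):
    if st[i,4]>8:
      Q=P[l==i]; print(n,ce[i].round(),st[i,4],Q.min(0).round(3),Q.max(0).round(3),Q.mean(0).round(3))
  u,v=[int(a) for a in proj(c,s['eef_pos'])]; print(u,v)
  cv2.imwrite(f'pics/l_{n}.png',cv2.resize(c['frame'][v-50:v+50,u-60:u+60,::-1],(400,333),interpolation=cv2.INTER_CUBIC))
a=np.hstack([cv2.imread('pics/l_top.png'),cv2.imread('pics/l_scene.png')]); cv2.imwrite('pics/l.png',a)
E
```

```text
0.011153513056415675 44.99826908111572 [ 0.4253476  -0.03744651  0.15320403]
top [298. 244.] 14 [ 0.392 -0.02   0.156] [0.398 0.    0.164] [ 0.396 -0.01   0.159]
308 232
scene [367. 162.] 507 [ 0.364 -0.083  0.147] [0.49  0.012 0.185] [ 0.429 -0.033  0.16 ]
365 163
```

View pics/l.png

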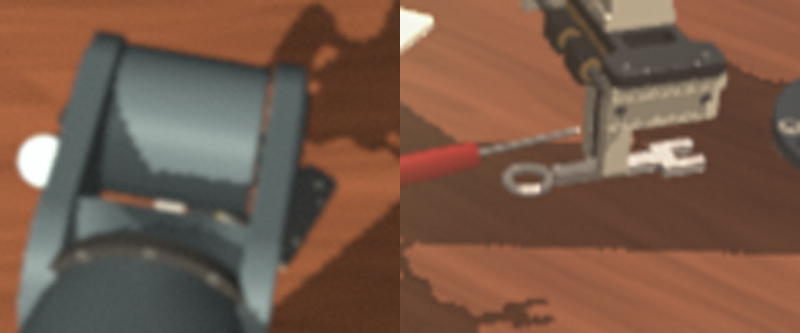

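The scene half shows the spanner level in the fingers, with the eye at about (343,166) native. The arm hides it from the top camera. I'll measure the eye and work out the approach to the nose.

```bash
cat > eye.py <<'E'
from h import *
def eye():
  s=read_state(); M=rot(s['ee_rot']); t=np.array(s['eef_pos'])
  c=cam('scene'); P=(cloud(c)-t)@M  # tool frame
  m=(P[...,0]>.036)&(P[...,0]<.085)&(abs(P[...,1])<.03)&(abs(P[...,2])<.012)
  k,l,st,ce=cv2.connectedComponentsWithStats(m.astype(np.uint8)); i=1+np.argmax(st[1:,4]); m=l==i
  Q=P[m]; r=cv2.minEnclosingCircle(Q[:,:2].astype(np.float32)); print('eye cloud n',st[i,4],'circle',np.round(r[0],4),round(r[1],4),'z',np.median(Q[:,2]).round(4))
  v,u=np.nonzero(m); e=cv2.fitEllipse(cv2.convexHull(np.stack([u,v],1).astype(np.float32))); 
  w=onz(c,*e[0],t[2]+.001); print('ellipse',np.round(e[0],1),np.round(e[1],1),'world',w.round(4),'tool',((w-t)@M).round(4))
  m2=(P[...,0]<-.03)&(P[...,0]>-.075)&(abs(P[...,1])<.022)&(abs(P[...,2])<.012); print('jaw z',np.median(P[m2][:,2]).round(4),'x',P[m2][:,0].min().round(4))
E
python3 -c "
from eye import *
eye(); goal(.6136-.055*np.cos(np.radians(5)),.0394-.055*np.sin(np.radians(5)),.153,5)"
```

```text
eye cloud n 106 circle [ 0.0537 -0.0023] 0.0187 z -0.0025
ellipse [343.6 167.1] [ 9.6 16.7] world [ 0.4714 -0.0652  0.1536] tool [ 0.0539 -0.0025 -0.0011]
jaw z -0.0035 x -0.0675
t 4.05 pos [ 0.4252 -0.0374  0.1525] psi -33.6 F [-0.  -0.2 -2.1] open 0.0108 -> d [  71.4 -133.9   -0.7] yaw -38.6
```

```bash
python3 -c "
from h import *
goal(.560,.0322,.135,5)"
```

```text
t 4.05 pos [ 0.4252 -0.0374  0.1525] psi -33.6 F [-0.  -0.2 -2.1] open 0.0108 -> d [  73.8 -132.6   17.3] yaw -38.6
```

>>> carry_out([
  [255,15,-27,0,-9],
  [255,30,-55,0,-18],
  [255,45,-82,0,-27],
  [255,60,-110,0,-36],
  [255,73.8,-132.6,5,-38.6],
  [255,73.8,-132.6,17.3,-38.6],
  [255,73.8,-132.6,17.3,-38.6],
  [255,73.8,-132.6,17.3,-38.6],
])

```text
time: 5.05
eef_pos: [0.5601, 0.0317, 0.1361]
ee_rot: [-0.0, 0.999, 0.043, -0.0]
wrist_force: [0.3, -0.3, -1.5]
opening: 0.011
gripper_force: 45.0
```

```bash
python3 - <<'E'
from eye import *
goal(.560,.0322,.135,5); eye()
c=cam('scene'); P=cloud(c)
for a,b in((.098,.112),(.088,.0965)):
  m=(P[...,2]>a)&(P[...,2]<b)&(P[...,0]>.6)&(P[...,0]<.66)&(P[...,1]>.02)&(P[...,1]<.06)
  if m.sum(): print(a,m.sum(),P[m].min(0).round(4),P[m].max(0).round(4),P[m].mean(0).round(4))
u,v=[int(x) for x in proj(c,[.6136,.0394,.11])]; print(u,v)
cv2.imwrite('pics/e2.png',cv2.resize(c['frame'][v-40:v+40,u-50:u+50,::-1],(750,600),interpolation=cv2.INTER_CUBIC))
E
```

```text
t 5.05 pos [0.5601 0.0317 0.1361] psi 5.0 F [ 0.3 -0.3 -1.5] open 0.011 -> d [-0.1 -0.5  1.1] yaw -0.0
eye cloud n 140 circle [ 0.0549 -0.0017] 0.0186 z -0.0028
ellipse [338.3 223.1] [13.5 18.3] world [0.6133 0.037  0.1371] tool [ 0.0535 -0.0006 -0.001 ]
jaw z -0.0037 x -0.0666
0.098 22 [0.6434 0.0388 0.0983] [0.6504 0.045  0.1085] [0.6472 0.0423 0.1036]
0.088 35 [0.6106 0.0352 0.0881] [0.6513 0.0483 0.0957] [0.6351 0.0411 0.0907]
338 234
```

View pics/e2.png

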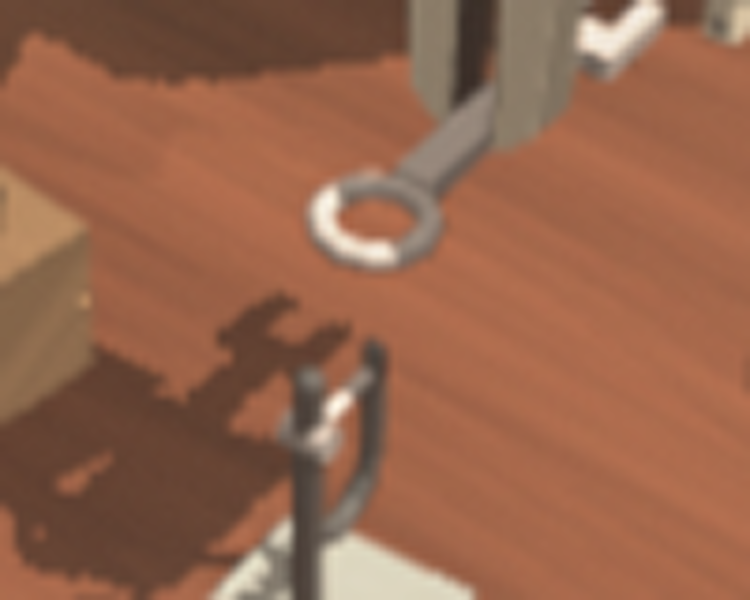

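The eye (375,215) sits squarely above the nose tip (375,350), with the spine on its far side. Now I lower it and push past the gate.

>>> carry_out([
  [255,0,-1.5,15,0],
  [255,0,-1.5,30,0],
  [255,0,-1.5,42,0],
  [255,0,-1.5,50,0],
  [255,0,-1.5,58,0],
  [255,0,-1.5,66,0],
  [255,0,-1.5,74,0],
  [255,0,-1.5,80,0],
  [255,0,-1.5,86,0],
  [255,0,-1.5,88,0],
  [255,0,-1.5,88,0],
  [255,0,-1.5,88,0],
])

```text
time: 6.65
eef_pos: [0.5608, 0.0336, 0.0484]
ee_rot: [0.0, 0.999, 0.044, 0.0]
wrist_force: [-0.4, -0.1, -0.5]
opening: 0.0112
gripper_force: 45.0
```

```bash
python3 - <<'E'
from eye import *
goal(.560,.0322,.049,5); eye()
c=cam('scene')
u,v=[int(x) for x in proj(c,[.6136,.0394,.08])]; print(u,v)
cv2.imwrite('pics/e3.png',cv2.resize(c['frame'][v-40:v+40,u-50:u+50,::-1],(750,600),interpolation=cv2.INTER_CUBIC))
E
```

```text
t 6.65 pos [0.5608 0.0336 0.0484] psi 5.0 F [-0.4 -0.1 -0.5] open 0.0112 -> d [-0.9  1.3 -0.6] yaw 0.0
eye cloud n 145 circle [ 0.0604 -0.0002] 0.0245 z -0.0026
ellipse [337.  257.7] [14.5 19.8] world [0.6185 0.0408 0.0494] tool [ 0.0581 -0.0022 -0.001 ]
jaw z -0.0039 x -0.0636
338 245
```

View pics/e3.png

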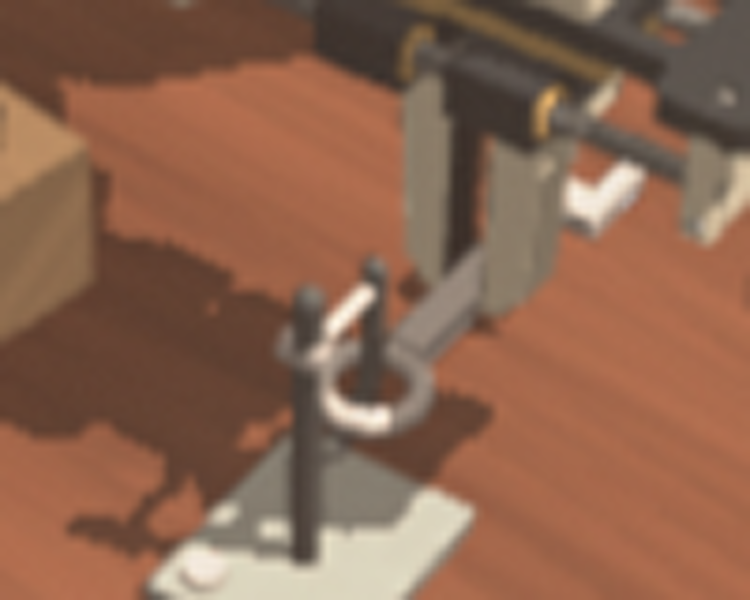

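The ring is round the nose and under the gate, and the gate is level again. Release and rise.

>>> carry_out([
  [200,0,0,0,0],
  [150,0,0,0,0],
  [120,0,0,0,0],
  [120,0,0,0,0],
  [120,0,0,0,0],
  [120,0,0,-30,0],
  [120,0,0,-80,0],
  [120,0,0,-140,0],
  [120,0,0,-180,0],
  [120,0,0,-180,0],
  [120,0,0,-180,0],
])

```text
time: 8.12
eef_pos: [0.5601, 0.0336, 0.2273]
ee_rot: [-0.0, 0.999, 0.044, -0.001]
wrist_force: [-0.5, -0.2, -0.2]
opening: 0.0496
gripper_force: 0.0
```

```bash
python3 - <<'E'
from h import *
goal(.5505,.3193,.22,-3)
c=cam('scene')
u,v=[int(x) for x in proj(c,[.6,.0394,.06])]; print(u,v)
cv2.imwrite('pics/e4.png',cv2.resize(c['frame'][v-40:v+40,u-50:u+50,::-1],(500,400),interpolation=cv2.INTER_CUBIC))
E
```

```text
t 8.12 pos [0.5601 0.0336 0.2273] psi 5.0 F [-0.5 -0.2 -0.2] open 0.0496 -> d [  15.4 -285.5    7.3] yaw 8.0
342 249
```

View pics/e4.png

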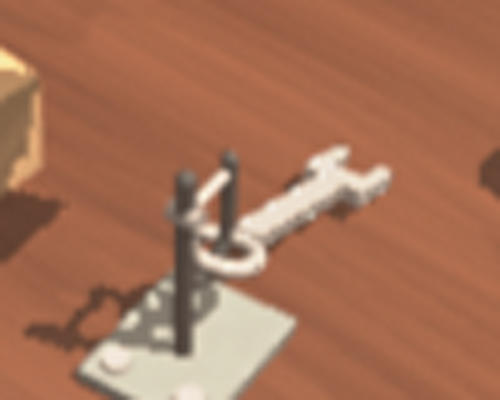

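The spanner hangs by its eye on the hook with the gate closed. Next is cutter21.

>>> carry_out([
  [100,3,-55,5,3],
  [100,6,-110,5,6],
  [100,9,-165,7,8],
  [100,12,-220,7,8],
  [100,15.4,-285.5,7.3,8],
  [100,15.4,-285.5,7.3,8],
  [100,15.4,-285.5,50,8],
  [100,15.4,-285.5,100,8],
  [100,15.4,-285.5,145,8],
  [100,15.4,-285.5,157,8],
  [100,15.4,-285.5,157,8],
  [100,15.4,-285.5,157,8],
])

```text
time: 9.68
eef_pos: [0.552, 0.3196, 0.0731]
ee_rot: [-0.001, 1.0, -0.026, 0.001]
wrist_force: [-0.2, 1.1, -0.0]
opening: 0.056
gripper_force: 0.0
```

```bash
python3 - <<'E'
from h import *
goal(.5505,.3193,.070,-3)
E
```

```text
t 9.68 pos [0.552  0.3196 0.0731] psi -3.0 F [-0.2  1.1 -0. ] open 0.056 -> d [-1.5  0.4  3.1] yaw 0.0
```

>>> carry_out([
  [255,-1,0,3,0],
  [255,-1,0,3,0],
  [255,-1,0,3,0],
  [255,-1,0,3,0],
  [255,-1,0,3,0],
  [255,-1,0,3,0],
  [255,-1,0,-8,0],
  [255,-1,0,-40,0],
  [255,-1,0,-90,0],
  [255,-1,0,-140,0],
  [255,-1,0,-155,0],
  [255,-1,0,-155,0],
], grip_force=50)

```text
time: 11.18
eef_pos: [0.5499, 0.3196, 0.2261]
ee_rot: [-0.0, 1.0, -0.026, 0.0]
wrist_force: [-0.2, -0.6, -3.3]
opening: 0.0204
gripper_force: 49.9
```

```bash
python3 - <<'E'
from h import *
goal(.6201,-.1491,.225,86.6); print(read_state()['gripper_force'])
E
```

```text
t 11.18 pos [0.5499 0.3196 0.2261] psi -3.0 F [-0.2 -0.6 -3.3] open 0.0204 -> d [ 94.5 464.4   0.8] yaw -89.6
49.926417884998955
```

>>> carry_out([
  [255,9,46,0,-9],
  [255,18,92,0,-18],
  [255,28,139,0,-27],
  [255,37,185,0,-36],
  [255,47,232,0,-45],
  [255,56,278,0,-54],
  [255,66,325,0,-63],
  [255,75,371,0,-72],
  [255,85,418,0,-81],
  [255,94.5,464.4,0,-89.6],
  [255,94.5,464.4,0,-89.6],
  [255,94.5,464.4,0,-89.6],
])

```text
time: 12.68
eef_pos: [0.6195, -0.1487, 0.2241]
ee_rot: [-0.002, 0.728, 0.685, -0.001]
wrist_force: [-0.7, -0.4, -2.4]
opening: 0.0201
gripper_force: 49.9
```

```bash
cat > cut.py <<'E'
from h import *
def cut(D,hole):
  "axis of the held cutter from the scene (and top) camera at two heights; compare with hole"
  s=read_state(); t=np.array(s['eef_pos'])
  for n in('scene','top'):
    c=cam(n); P=cloud(c); P0=P-t
    for a,b in((-.050,-.041),(-.033,-.022),(-.018,-.006)):
      m=(np.hypot(P0[...,0],P0[...,1])<.03)&(P0[...,2]>a)&(P0[...,2]<b)
      if m.sum()<6: continue
      v,u=np.nonzero(m); zc=t[2]+(a+b)/2
      Q=np.array([np.array(c['xyz'])+0*0 for _ in range(1)])
      # silhouette mid: ray through mean column of the band at its mid row, depth from hypot fit
      X=P[m]; w=np.array(c['xyz'])[:2]-X[:,:2].mean(0); w/=np.linalg.norm(w); side=np.array([-w[1],w[0]])
      l=X[:,:2]@side; r=(7 if b<-.04 else D)/2000
      ctr=side*(l.min()+l.max())/2+w*((X[:,:2]@w).max()-r)
      print(n,'band',a,b,'n',m.sum(),'width',round(l.max()-l.min(),4),'ctr',ctr.round(4),'minus tcp',(ctr-t[:2]).round(4))
  print('tcp',t.round(4),'hole',hole)
E
python3 -c "
from cut import *
cut(21,(.6201,-.1491))"
```

```text
scene band -0.05 -0.041 n 12 width 0.0066 ctr [ 0.6206 -0.1486] minus tcp [0.0011 0.0001]
scene band -0.033 -0.022 n 44 width 0.019 ctr [ 0.6225 -0.1477] minus tcp [0.003 0.001]
scene band -0.018 -0.006 n 49 width 0.0207 ctr [ 0.622  -0.1479] minus tcp [0.0025 0.0008]
tcp [ 0.6195 -0.1487  0.2241] hole (0.6201, -0.1491)
```

```bash
python3 - <<'E'
from h import *
g=np.array([.618,-.185]); ax=np.array([.0593,.9982])
for n in('top','scene'):
  c=dict(np.load(n+'0.npz')); P=np.load(n[0].upper()+'P.npy')
  v,u=np.mgrid[100:260,150:460]; d=np.stack([(u-c['cx'])/c['f'],(v-c['cy'])/c['f'],np.ones(u.shape)],-1)@c['R'].T
  o=c['xyz']; W=o+d*((.055-o[2])/d[...,2])[...,None]; Z=P[100:260,150:460,2]
  gray=cv2.cvtColor(c['frame'],cv2.COLOR_RGB2GRAY)[100:260,150:460]
  for k in(1,2,3):
    h=g+ax*(k-2)*.036; near=np.hypot(W[...,0]-h[0],W[...,1]-h[1])<.017
    m=near&(Z<.0525)
    Q=W[m][:,:2]
    print(n,k,'pred',h.round(4),'n',m.sum(),'ext',(Q.max(0)-Q.min(0)).round(4),'mid',((Q.max(0)+Q.min(0))/2).round(4),'mean',Q.mean(0).round(4))
    w=np.clip(np.median(gray[near])*.8-gray,0,None)*near; print('   dark mean',((W*w[...,None]).sum((0,1))/w.sum())[:2].round(4))
  # shank tops of rack cutters 12,24
  for k in(0,4):
    h=g+ax*(k-2)*.036; m=(np.hypot(P[...,0]-h[0],P[...,1]-h[1])<.02)&(P[...,2]>.112); Q=P[m]
    if m.sum(): print(n,k,'pred',h.round(4),'shank ext',Q.min(0).round(4),Q.max(0).round(4))
E
```

```text
top 1 pred [ 0.6159 -0.2209] n 35 ext [0.027  0.0258] mid [ 0.6185 -0.218 ] mean [ 0.6163 -0.22  ]
   dark mean [ 0.6164 -0.2219]
top 2 pred [ 0.618 -0.185] n 44 ext [0.027  0.0205] mid [ 0.6194 -0.1862] mean [ 0.618  -0.1851]
   dark mean [ 0.6196 -0.1861]
top 3 pred [ 0.6201 -0.1491] n 54 ext [0.024  0.0293] mid [ 0.6218 -0.1499] mean [ 0.6205 -0.1489]
   dark mean [ 0.626  -0.1472]
top 0 pred [ 0.6137 -0.2569] shank ext [ 0.6092 -0.2613  0.1126] [ 0.6172 -0.2514  0.1358]
top 4 pred [ 0.6223 -0.1131] shank ext [ 0.6144 -0.1186  0.1125] [ 0.6268 -0.1099  0.1362]
scene 1 pred [ 0.6159 -0.2209] n 27 ext [0.0204 0.02  ] mid [ 0.615  -0.2193] mean [ 0.6161 -0.2204]
   dark mean [ 0.6145 -0.2224]
scene 2 pred [ 0.618 -0.185] n 32 ext [0.0173 0.0187] mid [ 0.6188 -0.1858] mean [ 0.6188 -0.1855]
   dark mean [ 0.6157 -0.1865]
scene 3 pred [ 0.6201 -0.1491] n 47 ext [0.0215 0.0206] mid [ 0.6203 -0.1495] mean [ 0.6215 -0.1494]
   dark mean [ 0.6114 -0.1419]
scene 0 pred [ 0.6137 -0.2569] shank ext [ 0.6095 -0.2639  0.1129] [ 0.619  -0.2526  0.1341]
scene 4 pred [ 0.6223 -0.1131] shank ext [ 0.6186 -0.1196  0.1121] [ 0.6281 -0.1097  0.1334]
```

>>> carry_out([
  [255,-1.5,1,0,0],
  [255,-1.5,1,40,0],
  [255,-1.5,1,90,0],
  [255,-1.5,1,115,0],
  [255,-1.5,1,126,0],
  [255,-1.5,1,126,0],
  [255,-1.5,1,130,0],
  [255,-1.5,1,133,0],
  [255,-1.5,1,136,0],
  [255,-1.5,1,136,0],
])

```text
time: 14.02
eef_pos: [0.621, -0.1509, 0.0901]
ee_rot: [-0.0, 0.728, 0.686, -0.0]
wrist_force: [0.3, -0.0, -2.8]
opening: 0.0204
gripper_force: 49.9
```

```bash
python3 - <<'E'
from cut import *
goal(.6205,-.1502,.0665,86.6)
cut(21,(.6205,-.1492))
E
```

```text
t 14.03 pos [ 0.621  -0.1509  0.0901] psi 86.6 F [ 0.3 -0.  -2.8] open 0.0204 -> d [ 0.6 -0.6 23.6] yaw 0.0
scene band -0.05 -0.041 n 24 width 0.0398 ctr [ 0.6426 -0.1391] minus tcp [0.0216 0.0118]
scene band -0.033 -0.022 n 35 width 0.034 ctr [ 0.6286 -0.1546] minus tcp [ 0.0076 -0.0037]
scene band -0.018 -0.006 n 42 width 0.0209 ctr [ 0.6222 -0.1501] minus tcp [0.0012 0.0008]
tcp [ 0.621  -0.1509  0.0901] hole (0.6205, -0.1492)
```

>>> carry_out([
  [255,0.5,-0.4,1,0],
  [255,0.5,-0.4,3,0],
  [255,0.5,-0.4,5,0],
  [255,0.5,-0.4,7,0],
  [255,0.5,-0.4,9,0],
  [255,0.5,-0.4,9,0],
])

```text
time: 14.88
eef_pos: [0.6203, -0.1504, 0.0807]
ee_rot: [-0.001, 0.728, 0.686, -0.0]
wrist_force: [-4.0, -1.3, -3.2]
opening: 0.0203
gripper_force: 49.9
```

>>> carry_out([
  [255,-0.2,-0.4,1,0],
  [255,-0.2,-0.4,4,0],
  [255,-0.2,-0.4,7,0],
  [255,-0.2,-0.4,10,0],
  [255,-0.2,-0.4,12,0],
  [255,-0.2,-0.4,13,0],
  [255,-0.2,-0.4,13,0],
])

```text
time: 15.75
eef_pos: [0.6202, -0.1504, 0.0681]
ee_rot: [-0.0, 0.728, 0.686, -0.0]
wrist_force: [-4.8, -1.0, -1.8]
opening: 0.0203
gripper_force: 49.9
```

>>> carry_out([
  [190,0,0,0,0],
  [130,0,0,0,0],
  [110,0,0,0,0],
  [110,0,0,0,0],
  [110,0,0,0,0],
  [110,0,0,-40,0],
  [110,0,0,-90,0],
  [110,0,0,-150,0],
  [110,0,0,-155,0],
  [110,0,0,-155,0],
])

```text
time: 17.0
eef_pos: [0.6202, -0.1505, 0.2229]
ee_rot: [-0.0, 0.728, 0.686, -0.0]
wrist_force: [-0.3, 0.1, -0.2]
opening: 0.0532
gripper_force: 0.0
```

```bash
python3 - <<'E'
from h import *
goal(.507,.3216,.22,-3)
c=cam('scene'); P=cloud(c); h=(.6205,-.1492)
m=(np.hypot(P[...,0]-h[0],P[...,1]-h[1])<.014)&(P[...,2]>.06); Q=P[m]; print(m.sum(),Q.min(0).round(4),Q.max(0).round(4))
m&=P[...,2]>.112; print(P[m].mean(0))
E
```

```text
t 17.0 pos [ 0.6202 -0.1505  0.2229] psi 86.6 F [-0.3  0.1 -0.2] open 0.0532 -> d [ 464.6 -140.8    2.9] yaw 89.6
311 [ 0.6089 -0.1623  0.0606] [ 0.634  -0.1401  0.3828]
[ 0.6282482  -0.15132564  0.28477668]
```

>>> carry_out([
  [110,46,-14,0,9],
  [110,92,-28,0,18],
  [110,139,-42,0,27],
  [110,185,-56,0,36],
  [110,232,-70,0,45],
  [110,278,-84,0,54],
  [110,325,-98,0,63],
  [110,371,-112,0,72],
  [110,418,-127,0,81],
  [110,464.6,-140.8,3,89.6],
  [110,464.6,-140.8,3,89.6],
  [110,464.6,-140.8,3,89.6],
])

```text
time: 18.55
eef_pos: [0.5069, 0.321, 0.2189]
ee_rot: [0.001, 1.0, -0.025, -0.001]
wrist_force: [-0.5, 1.2, 0.2]
opening: 0.0531
gripper_force: 0.0
```

```bash
python3 - <<'E'
from h import *
goal(.507,.3212,.0705,-3)
c=cam('scene'); P=cloud(c); h=(.6205,-.1492)
m=(np.hypot(P[...,0]-h[0],P[...,1]-h[1])<.016)&(P[...,2]>.06)&(P[...,2]<.15); Q=P[m]; print(m.sum(),Q.min(0).round(4),Q.max(0).round(4))
m&=P[...,2]>.112; print(P[m].mean(0))
for h in((.5065,.3216),):
  m=(np.hypot(P[...,0]-h[0],P[...,1]-h[1])<.014)&(P[...,2]>.115)&(P[...,2]<.145); Q=P[m]; print(m.sum(),Q.min(0).round(4),Q.max(0).round(4))
E
```

```text
t 18.55 pos [0.5069 0.321  0.2189] psi -2.9 F [-0.5  1.2  0.2] open 0.0531 -> d [  0.4  -0.4 148.4] yaw 0.1
233 [ 0.6116 -0.1619  0.0609] [ 0.6317 -0.141   0.1328]
[ 0.62101881 -0.15250798  0.1240325 ]
66 [0.5021 0.3157 0.1151] [0.5125 0.325  0.1379]
```

>>> carry_out([
  [110,0,-0.4,50,0],
  [110,0,-0.4,100,0],
  [110,0,-0.4,140,0],
  [110,0,-0.4,148.4,0],
  [110,0,-0.4,148.4,0],
  [255,0,-0.4,148.4,0],
  [255,0,-0.4,148.4,0],
  [255,0,-0.4,148.4,0],
  [255,0,-0.4,148.4,0],
  [255,0,-0.4,148.4,0],
  [255,0,-0.4,148.4,0],
  [255,0,-0.4,148.4,0],
])

```text
time: 20.1
eef_pos: [0.5072, 0.3213, 0.072]
ee_rot: [0.001, 1.0, -0.026, -0.0]
wrist_force: [-0.3, -5.7, 3.3]
opening: 0.0144
gripper_force: 49.9
```

>>> carry_out([
  [255,0,0,0,0],
  [255,0,0,-10,0],
  [255,0,0,-40,0],
  [255,0,0,-90,0],
  [255,0,0,-140,0],
  [255,0,0,-155,0],
  [255,0,0,-155,0],
  [255,0,0,-155,0],
])

```text
time: 21.1
eef_pos: [0.5065, 0.3217, 0.2251]
ee_rot: [0.001, 1.0, -0.026, -0.001]
wrist_force: [-0.7, -0.3, -1.1]
opening: 0.0145
gripper_force: 49.9
```

```bash
python3 - <<'E'
from cut import *
print(read_state()['gripper_force']);goal(.616,-.2206,.225,86.6); cut(15,0)
E
```

```text
49.94200336164795
t 21.1 pos [0.5065 0.3217 0.2251] psi -3.0 F [-0.7 -0.3 -1.1] open 0.0145 -> d [1.376e+02 5.359e+02 4.000e-01] yaw -89.6
scene band -0.05 -0.041 n 16 width 0.0063 ctr [0.5075 0.3222] minus tcp [0.001  0.0005]
scene band -0.033 -0.022 n 54 width 0.0149 ctr [0.5069 0.3222] minus tcp [0.0004 0.0005]
scene band -0.018 -0.006 n 57 width 0.0142 ctr [0.5069 0.3223] minus tcp [0.0003 0.0005]
tcp [0.5065 0.3217 0.2251] hole 0
```

>>> carry_out([
  [255,13,50,0,-9],
  [255,26,103,0,-18],
  [255,40,157,0,-27],
  [255,53,210,0,-36],
  [255,67,264,0,-45],
  [255,81,317,0,-54],
  [255,95,371,0,-63],
  [255,109,425,0,-72],
  [255,123,480,0,-81],
  [255,137.6,535.9,0,-89.6],
  [255,137.6,535.9,0,-89.6],
  [255,137.6,535.9,0,-89.6],
])

```text
time: 22.7
eef_pos: [0.6164, -0.2198, 0.2257]
ee_rot: [-0.001, 0.728, 0.685, -0.0]
wrist_force: [0.7, -0.4, -0.7]
opening: 0.0142
gripper_force: 49.9
```

```bash
python3 - <<'E'
from cut import *
goal(.616,-.2206,.098,86.6); cut(15,0)
E
```

```text
t 22.7 pos [ 0.6164 -0.2198  0.2257] psi 86.5 F [ 0.7 -0.4 -0.7] open 0.0142 -> d [-9.000e-01 -1.000e-01  1.277e+02] yaw -0.1
scene band -0.05 -0.041 n 11 width 0.005 ctr [ 0.6183 -0.219 ] minus tcp [0.002  0.0008]
scene band -0.033 -0.022 n 33 width 0.014 ctr [ 0.6181 -0.2196] minus tcp [0.0018 0.0003]
scene band -0.018 -0.006 n 35 width 0.0136 ctr [ 0.6183 -0.2207] minus tcp [ 0.0019 -0.0009]
tcp [ 0.6164 -0.2198  0.2257] hole 0
```

>>> carry_out([
  [255,-1.2,-0.8,0,0],
  [255,-1.2,-0.8,40,0],
  [255,-1.2,-0.8,90,0],
  [255,-1.2,-0.8,115,0],
  [255,-1.2,-0.8,127,0],
  [255,-1.2,-0.8,128,0],
  [255,-1.2,-0.8,130,0],
  [255,-1.2,-0.8,132,0],
  [255,-1.2,-0.8,133.5,0],
  [255,-1.2,-0.8,133.5,0],
])

```text
time: 24.05
eef_pos: [0.6159, -0.2215, 0.0934]
ee_rot: [0.0, 0.728, 0.686, 0.0]
wrist_force: [0.2, 0.3, -0.8]
opening: 0.0141
gripper_force: 49.9
```

>>> carry_out([
  [255,0.3,-0.3,1,0],
  [255,0.3,-0.3,2.5,0],
  [255,0.3,-0.3,4,0],
  [255,0.3,-0.3,6,0],
  [255,0.3,-0.3,8,0],
  [255,0.3,-0.3,10,0],
  [255,0.3,-0.3,10,0],
])

```text
time: 24.92
eef_pos: [0.6155, -0.2212, 0.0831]
ee_rot: [-0.0, 0.728, 0.686, -0.0]
wrist_force: [0.9, 0.1, -1.3]
opening: 0.0141
gripper_force: 49.9
```

Entered with hardly any side force. Next down to the floor at TCP of about 0.068.

>>> carry_out([
  [255,0,0,3,0],
  [255,0,0,6,0],
  [255,0,0,9,0],
  [255,0,0,12,0],
  [255,0,0,13.5,0],
  [255,0,0,14,0],
  [255,0,0,14,0],
])

```text
time: 25.8
eef_pos: [0.6156, -0.2212, 0.0694]
ee_rot: [0.0, 0.728, 0.686, 0.0]
wrist_force: [-0.3, 0.5, -1.3]
opening: 0.0144
gripper_force: 49.9
```

>>> carry_out([
  [200,0,0,0,0],
  [150,0,0,0,0],
  [110,0,0,0,0],
  [110,0,0,0,0],
  [110,0,0,0,0],
  [110,0,0,-40,0],
  [110,0,0,-90,0],
  [110,0,0,-150,0],
  [110,80,0,-190,0],
  [110,130,0,-190,0],
  [110,180,0,-190,0],
  [110,200,-150,-190,0],
])

```text
time: 27.3
eef_pos: [0.5658, -0.0264, 0.2585]
ee_rot: [-0.0, 0.726, 0.687, 0.0]
wrist_force: [-1.0, -1.2, 0.1]
opening: 0.0531
gripper_force: 0.0
```

>>> carry_out([
  [110,60,-60,0,0],
  [110,120,-120,0,0],
  [110,160,-160,0,0],
  [110,160,-160,0,0],
  [110,160,-160,0,0],
])

```text
time: 27.92
eef_pos: [0.4133, 0.1409, 0.2597]
ee_rot: [0.0, 0.727, 0.687, 0.0]
wrist_force: [0.8, -0.6, 0.2]
opening: 0.0529
gripper_force: 0.0
```

```bash
python3 - <<'E'
from h import *
s=read_state(); print(s['time'],s['eef_pos'],s['wrist_force'])
c=cam('scene'); P=cloud(c)
for h in((.6205,-.1495),(.616,-.221)):
  for a,b in((.06,.1),(.112,.15)):
    m=(np.hypot(P[...,0]-h[0],P[...,1]-h[1])<.016)&(P[...,2]>a)&(P[...,2]<b); Q=P[m]; print(m.sum(),Q.min(0).round(4),Q.max(0).round(4),((Q.max(0)+Q.min(0))/2).round(4))
a=cv2.resize(c['frame'][150:310,210:370,::-1],(600,600),interpolation=cv2.INTER_CUBIC); cv2.imwrite('pics/fin.png',a)
E
```

```text
27.925 [0.41329889 0.14090298 0.25970371] [ 0.75140754 -0.57432865  0.17241042]
134 [ 0.6127 -0.1579  0.0603] [ 0.6324 -0.1402  0.0997] [ 0.6226 -0.149   0.08  ]
40 [ 0.6153 -0.1573  0.1126] [ 0.625  -0.1491  0.134 ] [ 0.6202 -0.1532  0.1233]
88 [ 0.6094 -0.2293  0.061 ] [ 0.626  -0.2144  0.0994] [ 0.6177 -0.2218  0.0802]
37 [ 0.6135 -0.2313  0.1126] [ 0.6228 -0.2186  0.1338] [ 0.6182 -0.2249  0.1232]
```

View pics/fin.png

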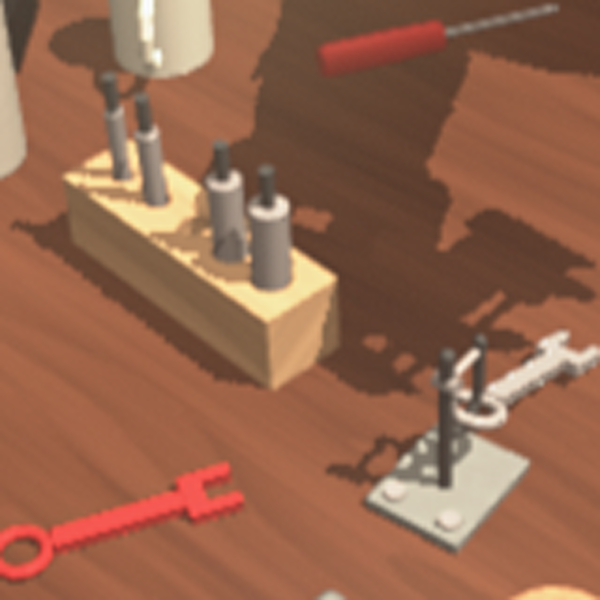

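Both cutters stand in holes 1 and 3, tops at 133–134 mm, with only the small lean the clearance allows (at most about 0.08 rad). The spanner hangs on the hook with the gate closed. I'm handing it in.

```bash
python3 -c "
from cell import job_done
print(job_done())"
```

```text
the job is handed in; nothing more can be done
None
```

The job is handed in at about 28 s, but `job_done` gave no verdict: both cutters stand fully down in their matching holes with a slight lean I put under the limit, and the spanner hangs on the hook with the gate closed.

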